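# Load the clamping nest and set its thumbscrew a quarter turn off the seat

## Task

Plug the loose snap block fully home, flat, in the pocket of the clamping nest. Then turn the nest's wing thumbscrew clockwise until it seats with the jaw against the block, back it off a quarter turn so that the block is free again in its pocket, and finish there with the thumbscrew still held in the gripper. Leave the other things on the bench where they are.

Things in the scene. Friction and masses are not known exactly. Their poses are not given: they have to be found in the camera images.
- plug: the snap block, a loose clear-blue and white block, 70 (its x) x 48 (its y) x 40 mm high, about 55 g, the only one of its kind on the bench; origin at the centre of its underside, z up. It starts upright on the bench, to the right of the nest. Grasp it across the 48 mm. It may go in either way round. (A rack post stands upright to its right, near x 0.39, y -0.56 m: keep the arm clear of it.)
- nest: the clamping nest: aluminium base plate 124 (x) x 180 (y) x 8 mm, fixed to the bench; origin in the bench plane under the pocket centre, z up. Pocket at its +y end: end walls' faces at x = -36.5 and +36.5 mm, fixed side wall's face at y = +25, sliding jaw at the -y side; wall tops 28 mm above the bench. At its -y end a grey housing (66 x 56 mm round (0, -95), 28 mm high) with the thumbscrew.
- jaw: the sliding steel jaw, the pocket's -y wall, moved only by the thumbscrew; its face is at y = -27.1 mm of the nest + 1.8 mm per rad of the screw (25 to 27 mm from the pocket centre at the start). The body's origin moves with it along the nest's y; it starts near the nest's origin
- pocket_floor (a point): centre of the pocket floor, 8 mm above the bench; axes as the nest's. The walls stand straight to 20 mm above the bench, then flare outward by 4 mm up to 28 mm as a lead-in. The block goes in here from above, its 70 mm along the nest's x, with 1 mm of play or more all round; home, its top is 48 mm above the bench.
- wing (a point): middle of the thumbscrew's wing, on its upright axis, 63 mm above the bench, at (0, -95) mm of the nest; x along the wing, z up. The wing is an upright dark steel blade 40 mm long, 10 mm thick, 50 to 76 mm above the bench (rounded boss 24 mm across below it); grip it from above across the 10 mm. It turns in place and does not rise or sink.
- thumbscrew (a joint): angle of the thumbscrew, rad, growing clockwise seen from above. It starts at 0.2 to 1.2 and seats on a hard stop at 2.6, where the jaw presses the block against the fixed wall. Friction about 0.06 N m; it stays where it is left. A quarter turn back from the seat is 1.03. At 0 the wing lies along the nest's x.
- clip: a blue clip, 35 x 68 x 21 mm, lying at the right side of the bench: leave alone; origin at the centre of its underside
- frame: a flat blue frame, 60 x 74 x 9 mm, lying behind the work: leave alone; origin at the centre of its underside
- glue: a small white glue bottle, 21 mm across and 60 mm high, standing to the left of the nest: leave alone; origin at the centre of its underside
- tape_rule: a black and orange tape measure, 35 x 88 x 70 mm, standing far behind the nest: leave alone; origin at the centre of its underside
Not all that is in view belongs to the job. Leave any green, pink or red look-alike of the plug alone.

How it is judged:
On the way, in this order (a step that is already met when the one before it is completed fails the run):
1. the snap block is fully home in the pocket and the fingers have let it go (z of plug in the frame of pocket_floor between -0.002 and 0.002 m and horizontal distance between plug and pocket_floor below 0.005 m and angle between the x axis of plug and the x axis of pocket_floor, either way round below 0.1 rad and angle between plug's own z axis and vertical below 0.06 rad and contact force between the fingers and plug below 0.1 N and value of joint thumbscrew below 2.3 rad), for 0.2 s.
2. the thumbscrew is seated, the jaw presses the block, which is still home (z of plug in the frame of pocket_floor between -0.002 and 0.002 m and horizontal distance between plug and pocket_floor below 0.005 m and angle between the x axis of plug and the x axis of pocket_floor, either way round below 0.1 rad and angle between plug's own z axis and vertical below 0.06 rad and value of joint thumbscrew above 2.5 rad and contact force between jaw and plug above 0.5 N), for 0.1 s.
At the end, for the whole second after the job is handed in: Block home in the pocket (floor gap under 2 mm, centre within 5 mm, square to 0.1 rad, tilt under 0.06), at rest, untouched by fingers, jaw force under 0.5 N; thumbscrew still, at 0.78 to 1.28 rad (a quarter turn off its 2.6 seat, within 0.25), gripped with over 2 N (z of plug in the frame of pocket_floor between -0.002 and 0.002 m and horizontal distance between plug and pocket_floor below 0.005 m and angle between the x axis of plug and the x axis of pocket_floor, either way round below 0.1 rad and angle between plug's own z axis and vertical below 0.06 rad and value of joint thumbscrew between 0.78 and 1.28 rad and velocity of joint thumbscrew between -0.1 and 0.1 rad/s and contact force between the fingers and thumbscrew above 2 N and contact force between jaw and plug below 0.5 N and contact force between the fingers and plug below 0.1 N and linear speed of plug below 0.02 m/s); the arm keeps its last pose, push and grip.
It fails at once if the blue clip is pushed more than 30 mm (distance of clip from where it was at the start of the episode above 0.03 m).
It fails at once if the blue frame is pushed more than 30 mm (distance of frame from where it was at the start of the episode above 0.03 m).
It fails at once if the glue bottle is pushed more than 30 mm (distance of glue from where it was at the start of the episode above 0.03 m).
It fails at once if the tape measure is pushed more than 30 mm (distance of tape_rule from where it was at the start of the episode above 0.03 m).
It also fails if it takes over 72 s, if anything falls off the work surface, if the arm or the gripper's body presses on something with over 40 N, if the wrist force passes 120 N, or if a joint passes its speed limit or range.

## Robot

A 7-joint arm with a two-finger parallel gripper is mounted at the origin on a cart in front of the work surface, level with it; the furniture and walls round the work are solid. World frame = base frame: x ahead of the robot, y to its left, z up, the work surface at z = 0. Lengths are in m, angles in rad, forces in N, time in s.
With the tool pointing down it reaches from about 0.425 to 0.95 m from the base axis. Payload 4.7 kg.
Tool frame: the origin (TCP) lies between the finger pads; the fingertips stand 14 mm ahead of it and the grasp point (between the pads) lies 5 mm behind it; z points along the fingers, y is the line along which they close (so a half turn about z gives the same grasp; the last joint's range is limited). The gripper opens to 85 mm and grips with 20 to 120 N. Pads are 22 mm wide; open, the fingers measure 114 mm over their backs; the gripper's body (76 mm by 85 mm) begins 54 mm behind the grasp point. The pads swing forward as they close: fully open they stand 13 mm farther back than shut.
Start: joints at [1.182, 0.469, -0.049, 1.532, 0.024, 1.141, -0.082], TCP at [0.238, -0.632, 0.245] pointing down, gripper open.
Joint ranges: [-2.59, 2.59], [-0.33, 1.99], [-1.39, 1.29], [0.1, 2.45], [-1.04, 4.18], [0.21, 1.99], [-2.66, 2.66]. Speed limits (rad/s): [2.57, 2.57, 3.14, 3.14, 3.14, 3.14, 3.14].

## Interface

Orientations are given as a unit quaternion [w, x, y, z].
In Python, from bench import robot gives the robot as it stands.
- The arm moves only by the tool move_arm, never from a script. Its argument "commands" is a list of rows, each a list of 3 entries, a list of its own where there are three numbers: the shift along the tool's x, y, z in units of 40 mm (1.0 is 40 mm), then the turn about the tool's z in units of 5 degrees (1.0 is 5 degrees), then the opening, from 0 (shut) to 1 (fully open). A call has 1 to 8 rows; each row shifts and turns the commanded pose from where the row before left it, along the tool's axes as they then stand; what a row does not reach is not made up. A row lasts 1/10 s, in which the tool goes at most 50 mm and 8.59 degrees, less where a joint would pass 70% of its speed; a pose out of reach is approached as far as the arm can. A call is refused whole if a number of a shift passes 1 or a number of a turn 1, either way. A call with a gripper value outside its range is refused whole. The fingers move at their own pace and stop on an object; "force" is the grip in N (left out, the last holds). Time passes only in rows, so rows that do not move let the fingers close. It gives the time, the measured TCP pose, the force, the opening and the grip force at its end, in the units of the state.
- robot.sense(): the state, without advancing time (a new reading comes with each control period).
- robot.get_image(name): name is "scene" or "side" or "wrist"; returns the picture (480x640x3 uint8, red, green, blue); there is no depth.
- robot.camera_model(name): a dict with "fovy" (degrees; the focal length in pixels is half the picture's height over the tangent of half this angle, whatever the lens; pixels are square), "cx", "cy" (the principal point, pixels), "rvec" (rotation vector, rad) and "tvec" (3), from world to camera coordinates, as OpenCV has them. Camera axes: x right, y down, z forward; pixel columns grow to the right and rows downward; lengths in m; the calibration is good to about 2 mm. A picture is of the moment at which its call begins: read the wrist's pose just before it. camera_model takes no time and is no camera call; for the wrist camera it gives the pose at the moment of the call.
- robot.sign_off(): hands the job in; it is judged then, once.
The state is a dict: "clock": time; "joint_pos": joint angles; "dq": joint speeds; "joint_torque": joint torques, N m; "tcp_pos": TCP position; "eef_rot": TCP orientation; "force": force on the tool from outside, world axes, zero at the start; "moment": the same for the moment, N m; "finger_gap": finger opening in m; "gripper_force": force on a finger pad.
Only numpy, scipy, OpenCV 4.12 (cv2) and the standard library are available. Lean on these libraries where they do the work, as an engineer would, in place of code of your own. Each camera call takes 0.05 s, during which the arm holds its last target. There are 200 camera calls.

## Working session

There is one attempt and no reset: what is moved stays moved. The work goes in short steps, Python scripts to look and compute and a tool call to move; the robot and the scene stay as the last step left them, time stands still between calls to the robot, and variables do not carry over. Pictures are saved under pics/ and viewed, at most 11 in all, crops included, and the job is handed in when it is done.

Besides the shell and the picture viewer there is one more tool, called after "Emit:" by a JSON object that holds its "op" and its "data", one argument or row to a line. move_arm: Moves the arm, as the interface text tells. Its arguments: {"type":"object","properties":{"commands":{"type":"array","items":{"type":"array"}},"force":{"type":"number"}},"required":["commands"]}

```bash
mkdir -p pics
cat > h.py <<'E'
import numpy as np, cv2
from bench import robot
from scipy.spatial.transform import Rotation as R
def cam(n):
    m=robot.camera_model(n); f=240/np.tan(np.radians(m['fovy'])/2)
    return f,m['cx'],m['cy'],R.from_rotvec(np.ravel(m['rvec'])).as_matrix(),np.ravel(m['tvec'])
def plane(c,uv,z):
    f,cx,cy,Rm,t=c; o=-Rm.T@t; uv=np.atleast_2d(uv).astype(float)
    d=np.c_[(uv[:,0]-cx)/f,(uv[:,1]-cy)/f,np.ones(len(uv))]@Rm
    return o+d*((z-o[2])/d[:,2])[:,None]
def proj(c,p):
    f,cx,cy,Rm,t=c; q=np.atleast_2d(p)@Rm.T+t
    return np.c_[f*q[:,0]/q[:,2]+cx,f*q[:,1]/q[:,2]+cy]
def save(n,a): cv2.imwrite('pics/'+n+'.png',a[...,::-1])
E
python3 - <<'E'
from h import *
for n in('scene','side','wrist'):
    a=robot.get_image(n); np.save(n+'.npy',a); save(n,a); m=robot.camera_model(n); print(n,m)
s=robot.sense();print(s['tcp_pos'],s['eef_rot'],s['finger_gap'])
E
```

```text
scene {'fovy': 47.35282369285804, 'cx': 322.50516366978525, 'cy': 235.22832197128255, 'rvec': array([ 1.21344359, -2.38296534,  0.91583663]), 'tvec': array([0.32059131, 0.413384  , 0.98788885])}
side {'fovy': 49.29700764777597, 'cx': 319.4524894210913, 'cy': 244.94241394706324, 'rvec': array([ 0.07682089, -2.82494226,  1.33695458]), 'tvec': array([0.5698697 , 0.11561534, 1.13316571])}
wrist {'fovy': 60.377070632122525, 'cx': 321.3800261378031, 'cy': 235.8187123974962, 'rvec': array([-2.35795169,  1.63102863,  0.26495769]), 'tvec': array([-0.67388142, -0.03964653,  0.37967431])}
[ 0.23752424 -0.63137219  0.24447792] [-7.57751646e-04  9.83858867e-01  1.78944485e-01 -1.63776685e-04] 0.08537825859513369
```

View pics/scene.png

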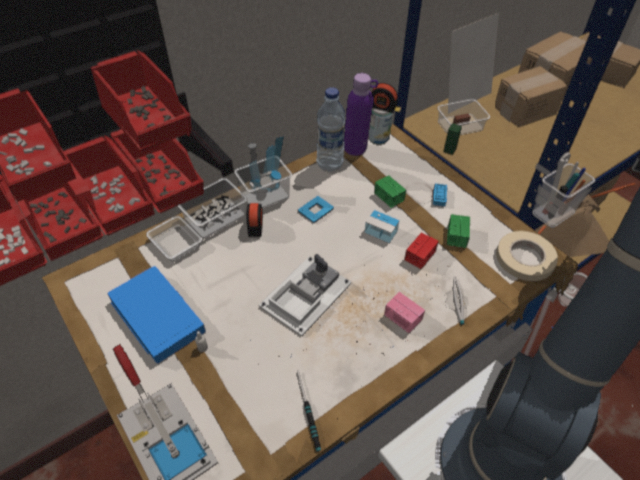

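View pics/side.png

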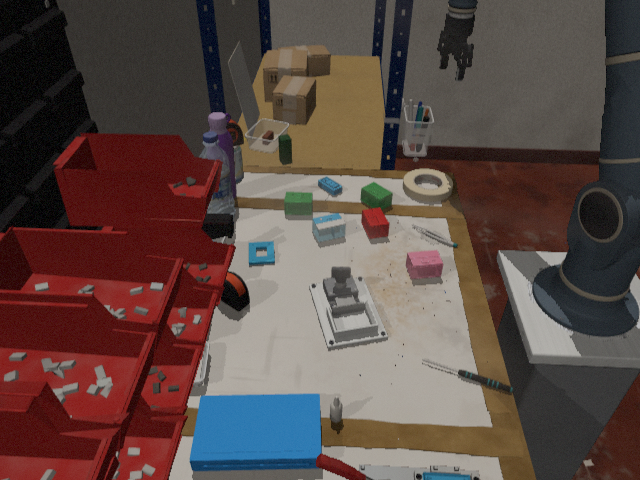

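View pics/wrist.png

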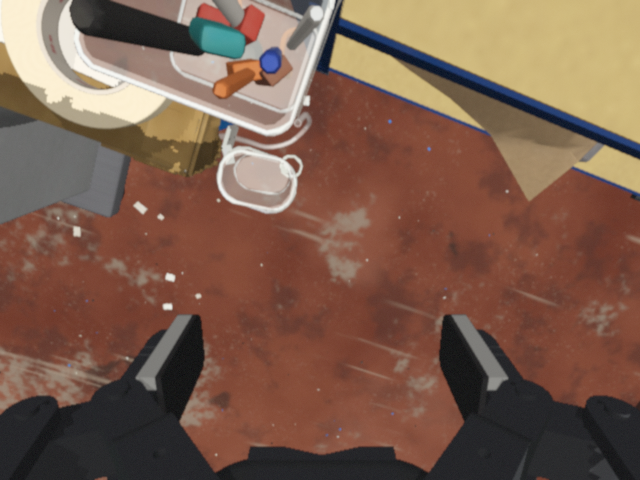

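The scene view shows several blocks: clear-blue/white at scene (381,226) and side (328,227), green at (390,190) and (458,231), red at (421,250), and pink at (404,312). Only the blue/white one fits the plug. The blue clip is at (440,194) and the nest at scene (305,293) and side (347,310), with its thumbscrew toward −y. The wrist camera sees only floor for now. Next is an enlarged crop to confirm, plus rough positions.

Run:
```python
from h import *
S=np.load('scene.npy');D=np.load('side.npy')
def crop(a,x,y,w,h): return cv2.resize(a[y:y+h,x:x+w],(400,300),interpolation=cv2.INTER_CUBIC)
save('crop',np.vstack([np.hstack([crop(S,350,202,64,48),crop(S,252,247,108,81)]),np.hstack([crop(D,297,203,64,48),crop(D,288,258,120,90)])]))
cs,cd=cam('scene'),cam('side')
print('plug',plane(cs,[381,226],.02),plane(cd,[328,227],.02))
print('nest wing',plane(cs,[321,266],.063),plane(cd,[341,275],.063))
# base corners scene L(262,305) bottom(301,331) right(351,285)
print(plane(cs,[[262,305],[301,331],[350,286]],.008)); print(plane(cd,[[332,346],[386,339],[310,284]],.008))
for n,c,a in(('s',cs,S),('d',cd,D)):
    h=cv2.cvtColor(a,cv2.COLOR_RGB2HSV); m=cv2.inRange(h,(90,40,90),(110,255,255))
    k,l,st,ce=cv2.connectedComponentsWithStats(m)
    for i in range(1,k):
        if st[i,4]>40: print(n,st[i],ce[i].round(1),plane(c,ce[i],.03).round(3))
```

```text
plug [[ 0.56024121 -0.19161698  0.02      ]] [[ 0.55958616 -0.19466386  0.02      ]]
nest wing [[0.51767533 0.02289064 0.063     ]] [[0.52475127 0.02485456 0.063     ]]
[[ 0.54026846  0.16643271  0.008     ]
 [ 0.43559086  0.13478471  0.008     ]
 [ 0.46766609 -0.0224918   0.008     ]]
[[ 0.53763549  0.16938393  0.008     ]
 [ 0.43195011  0.14572851  0.008     ]
 [ 0.59158854 -0.00181453  0.008     ]]
s [268 168  13  12  99] [274.7 174. ] [[ 0.863 -0.077  0.03 ]]
s [433 184  14  22 256] [439.7 193.3] [[ 0.553 -0.383  0.03 ]]
s [298 196  36  27 470] [315.4 208.6] [[ 0.695 -0.09   0.03 ]]
s [365 210  34  32 443] [382.  225.7] [[ 0.553 -0.188  0.03 ]]
s [ 108  266   96   92 4806] [153.9 311.1] [[0.648 0.368 0.03 ]]
s [444 412  28  39 259] [457.7 429.8] [[0.085 0.03  0.03 ]]
s [ 149  424   58   56 1654] [177.5 452.7] [[0.347 0.461 0.03 ]]
d [318 177  24  18 222] [329.  184.7] [[ 0.564 -0.371  0.03 ]]
d [313 213  28  12 169] [326.4 218.1] [[ 0.565 -0.218  0.03 ]]
d [249 241  26  23 451] [261.3 251.9] [[ 0.708 -0.078  0.03 ]]
d [535 287  31  31 258] [548.5 302.9] [[0.095 0.049 0.03 ]]
d [ 189  393  133   79 9346] [256.6 431.6] [[0.654 0.372 0.03 ]]
d [422 472  49   8 324] [443.9 476. ] [[0.36 0.43 0.03]]
```

View pics/crop.png

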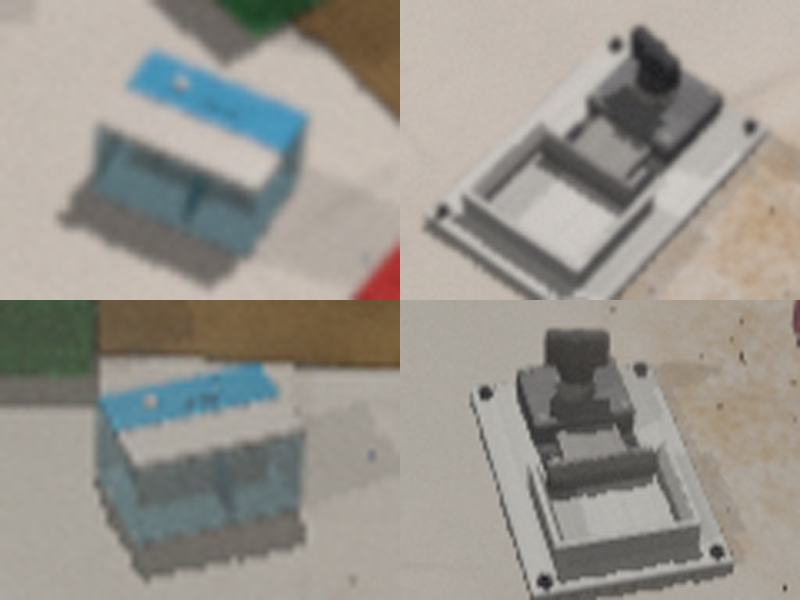

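Confirmed: upper-left and lower-left tiles show the clear-blue/white plug, upright. Right tiles show the nest, with four base screws and the wing standing roughly across the view. The gripper can go above the plug.

```bash
cat >> h.py <<'E'
def yaw():
    s=robot.sense(); M=R.from_quat(np.roll(s['eef_rot'],-1)).as_matrix(); return np.arctan2(M[1,0],M[0,0])
def need(p,y=None):
    "units to go to world TCP p, yaw y (mod pi)"
    s=robot.sense(); M=R.from_quat(np.roll(s['eef_rot'],-1)).as_matrix()
    o=[(M.T@(np.array(p)-s['tcp_pos'])/.04).round(3)]
    if y is not None:
        d=(yaw()-y+np.pi/2)%np.pi-np.pi/2; o.append(round(np.degrees(d)/5,2))
    return o
E
python3 - <<'E'
from h import *
cs,cd=cam('scene'),cam('side')
t=np.array([[150,48],[308,118],[262,190],[98,122]])/6.25+[350,202]
P=plane(cs,t,.04)[:,:2];print('plug scene',P.round(3),P.mean(0))
for a,b in((0,1),(3,2)): d=P[b]-P[a];print(np.linalg.norm(d),np.degrees(np.arctan2(d[1],d[0])))
t=np.array([[97,401-300],[272,362-300],[302,431-300],[138,468-300]])/6.25+[297,203]
P=plane(cd,t,.04)[:,:2];print('plug side',P.round(3),P.mean(0))
for a,b in((0,1),(3,2)): d=P[b]-P[a];print(np.linalg.norm(d),np.degrees(np.arctan2(d[1],d[0])))
ps=plane(cs,[[310,259.1],[346.5,281],[263.6,304]],.008)[:,:2]; pd=plane(cd,[[313.8,285.9],[360,279],[331.5,342.3],[383.1,333.6]],.008)[:,:2]
print(ps.round(3),pd.round(3)); 
d=pd[2]+pd[3]-pd[0]-pd[1]; print('nest y dir',np.degrees(np.arctan2(d[1],d[0])), pd.mean(0))
print(np.degrees(yaw()),need([.3,-.38,.25]),need([.5,-.2,.25]))
E
```

```text
plug scene [[ 0.599 -0.2  ]
 [ 0.534 -0.225]
 [ 0.516 -0.186]
 [ 0.58  -0.158]] [ 0.55745951 -0.19213975]
0.07013844265865983 -158.61812662623083
0.07023206683894312 -156.182094878834
plug side [[ 0.598 -0.198]
 [ 0.53  -0.228]
 [ 0.517 -0.183]
 [ 0.58  -0.156]] [ 0.55632125 -0.19121966]
0.07441796328646931 -156.01857598985958
0.06795830557535373 -156.36911557271875
[[ 0.585  0.005]
 [ 0.483 -0.025]
 [ 0.54   0.162]] [[ 0.583  0.004]
 [ 0.482 -0.024]
 [ 0.539  0.16 ]
 [ 0.437  0.132]]
nest y dir 105.79156787373145 [0.51011447 0.06790908]
20.61657871865893 [array([ 3.675, -5.332, -0.13 ])] [array([ 9.939, -7.783, -0.126])]
```

Emit:
{"op": "move_arm", "data": {
  "commands": [
    [[0.6,-0.9,0],0,1],
    [[0.6,-0.9,0],0,1],
    [[0.6,-0.9,0],0,1],
    [[0.6,-0.9,0],0,1],
    [[0.6,-0.9,0],-0.5,1],
    [[0.6,-0.9,0],0,1]
  ]
}}

```text
clock: 0.75
tcp_pos: [0.2948, -0.3766, 0.2452]
eef_rot: [-0.0, 0.98, 0.201, 0.0]
force: [0.9, 0.1, 0.4]
finger_gap: 0.0855
gripper_force: 0.0
```

Emit:
{"op": "move_arm", "data": {
  "commands": [
    [[0.7,-0.3,0],0,1],
    [[0.7,-0.3,0],0,1],
    [[0.7,-0.3,0],0,1],
    [[0.7,-0.3,0],0,1],
    [[0.7,-0.3,0],0,1],
    [[0.7,-0.3,0],0,1],
    [[0.7,-0.3,0],0,1],
    [[0,0,0],0,1]
  ]
}}

```text
clock: 1.55
tcp_pos: [0.4446, -0.2204, 0.2454]
eef_rot: [-0.001, 0.979, 0.204, 0.001]
force: [-0.5, -0.2, 0.4]
finger_gap: 0.0855
gripper_force: 0.0
```

Run:
```python
from h import *
c=cam('wrist');a=robot.get_image('wrist');np.save('w1.npy',a);save('w1',a)
s=robot.sense();print(s['tcp_pos'],s['force'],np.degrees(yaw()),need([.557,-.192,.1],np.radians(23.2)),proj(c,[[.557,-.192,.04]]))
```

```text
[ 0.44289591 -0.22253194  0.24519068] [-0.35986798 -0.77408335  0.39972118] 23.36926709691557 [array([2.92 , 0.433, 3.63 ]), np.float64(0.03)] [[347.53578057  54.04222492]]
```

View pics/w1.png

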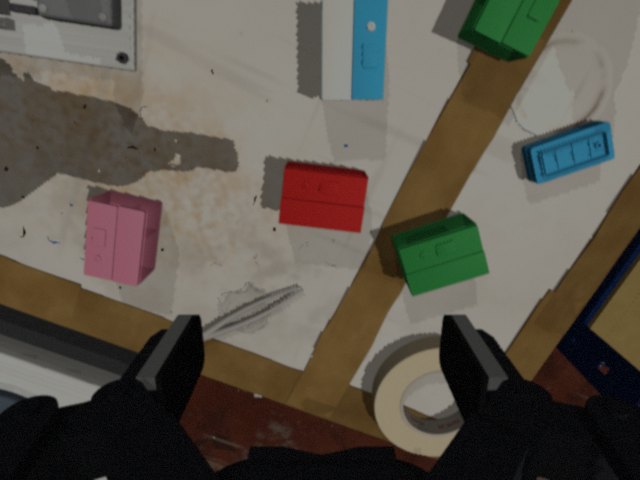

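The plug shows at the top centre (columns 322–387, rows 0–100), squarely aligned with the tool. The red and green decoys are clear of it and the nest is at top-left. I'll move closer for a fine measurement.

Emit:
{"op": "move_arm", "data": {
  "commands": [
    [[0.8,0.1,0.4],0,1],
    [[0.6,0.1,0.3],0,1],
    [[0,0,0],0,1],
    [[0,0,0],0,1]
  ]
}}

```text
clock: 2.0
tcp_pos: [0.4955, -0.2106, 0.2167]
eef_rot: [-0.0, 0.98, 0.2, -0.001]
force: [0.5, -0.2, 1.0]
finger_gap: 0.0855
gripper_force: 0.0
```

Run:
```python
from h import *
c=cam('wrist');a=robot.get_image('wrist');np.save('w2.npy',a)
h=cv2.cvtColor(a,cv2.COLOR_RGB2HSV); m=cv2.inRange(h,(92,90,110),(108,255,255))
k,l,st,ce=cv2.connectedComponentsWithStats(m)
for i in range(1,k):
    if st[i,4]>300:
        ct,_=cv2.findContours((l==i).astype(np.uint8),0,2); r=cv2.minAreaRect(ct[0]); b=plane(c,cv2.boxPoints(r),.04)[:,:2]
        print(st[i],r,b.round(4).tolist(),[np.linalg.norm(b[1]-b[0]),np.linalg.norm(b[2]-b[1])],b.mean(0))
u,v=proj(c,[[.557,-.192,.04]])[0];print(u,v)
save('w2',cv2.resize(a[max(0,int(v)-110):int(v)+110,int(u)-130:int(u)+130],None,fx=2.3,fy=2.3))
print(robot.sense()['tcp_pos'],np.degrees(yaw()))
```

```text
[ 337   69   35  100 3253] ((354.0, 118.5), (99.0, 34.0), 90.0) [[0.5928, -0.1803], [0.602, -0.2017], [0.5407, -0.2306], [0.5309, -0.2076]] [np.float64(0.02327531802338375), np.float64(0.06778017601327498)] [ 0.56658575 -0.2050299 ]
[ 525  185   86   61 1016] ((568.300048828125, 214.90000915527344), (36.04996871948242, 88.54378509521484), 71.56505584716797) [[0.5552, -0.3497], [0.5983, -0.3958], [0.5796, -0.4195], [0.5349, -0.3727]] [np.float64(0.06310054573564243), np.float64(0.030185755117883403)] [ 0.56698582 -0.38440902]
[ 537  197   64   40 1198] ((568.6494750976562, 216.4404296875), (20.56296730041504, 66.18704986572266), 71.25865936279297) [[0.5554, -0.3615], [0.5882, -0.3958], [0.5774, -0.4094], [0.544, -0.3747]] [np.float64(0.04744904853650098), np.float64(0.017294056687651178)] [ 0.56625247 -0.38535266]
331.79964469785614 125.70252698900818
[ 0.49535826 -0.21088346  0.21719053] 23.010525995061457
```

View pics/w2.png

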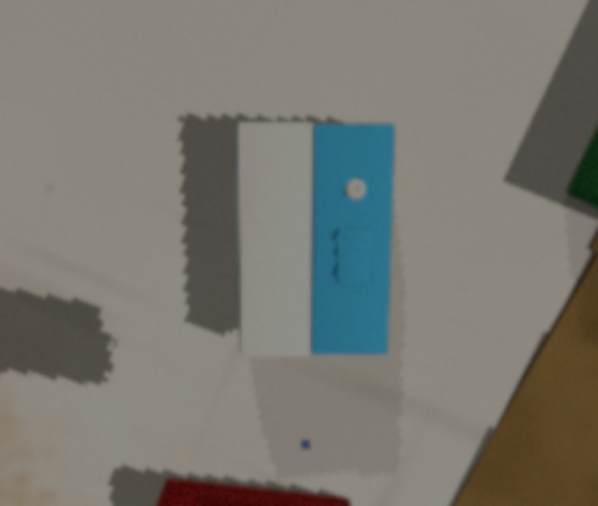

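Run:
```python
from h import *
c=cam('wrist')
q=np.array([[238,123],[394,124],[388,353],[241,353]])/2.3+[201,15]
P=plane(c,q,.04)[:,:2];print(P.round(4),P.mean(0))
for a,b in((0,1),(3,2),(3,0),(2,1)): d=P[b]-P[a];print(np.linalg.norm(d),np.degrees(np.arctan2(d[1],d[0])))
print(need([*P.mean(0),.02],np.radians(23)))
```

```text
[[ 0.5844 -0.1601]
 [ 0.6024 -0.203 ]
 [ 0.5399 -0.2304]
 [ 0.5214 -0.187 ]] [ 0.56201128 -0.19509123]
0.046505901563403666 -67.30003801347372
0.047167555938765905 -66.96141505691493
0.06852548566251902 23.10321932743281
0.06825459887046248 23.659590284973966
[array([1.695, 0.288, 4.927]), np.float64(0.0)]
```

Emit:
{"op": "move_arm", "data": {
  "commands": [
    [[0.6,0.1,0.3],0,1],
    [[0.6,0.1,0.5],0,1],
    [[0.5,0.1,0.9],0,1],
    [[0,0,0.9],0,1],
    [[0,0,0.9],0,1],
    [[0,0,0.6],0,1],
    [[0,0,0.1],0,1],
    [[0,0,0],0,1]
  ]
}}

```text
clock: 2.85
tcp_pos: [0.5632, -0.1951, 0.0496]
eef_rot: [0.0, 0.98, 0.2, -0.0]
force: [-0.1, -0.2, -0.1]
finger_gap: 0.0852
gripper_force: 0.0
```

Run:
```python
from h import *
print(need([.562,-.195,.036],np.radians(23.2)),robot.sense()['tcp_pos'])
```

```text
[array([-0.026, -0.013,  0.341]), np.float64(-0.03)] [ 0.56317373 -0.19506731  0.04963888]
```

Emit:
{"op": "move_arm", "data": {
  "commands": [
    [[0,0,0.3],0,1],
    [[0,0,0],0,0.6],
    [[0,0,0],0,0.4],
    [[0,0,0],0,0.4],
    [[0,0,0],0,0.4],
    [[0,0,0],0,0.4]
  ],
  "force": 40
}}

```text
clock: 3.45
tcp_pos: [0.5645, -0.1942, 0.0383]
eef_rot: [0.0, 0.98, 0.2, 0.001]
force: [0.0, -0.5, 5.8]
finger_gap: 0.0471
gripper_force: 43.1
```

Emit:
{"op": "move_arm", "data": {
  "commands": [
    [[0,0,-0.5],0,0.4],
    [[0,0,-0.8],0,0.4],
    [[0,0,-0.9],0,0.4],
    [[0,0,-0.9],0,0.4],
    [[0,-0.3,-0.9],0,0.4],
    [[0,-0.7,-0.2],0,0.4],
    [[0,-0.9,0],0,0.4],
    [[0,-0.9,0],0,0.4]
  ]
}}

```text
clock: 4.25
tcp_pos: [0.5191, -0.0901, 0.2056]
eef_rot: [0.0, 0.98, 0.2, 0.0]
force: [0.4, 0.4, -0.8]
finger_gap: 0.0477
gripper_force: 42.6
```

Emit:
{"op": "move_arm", "data": {
  "commands": [
    [[0,-0.9,0],0,0.4],
    [[0,-0.9,0],0,0.4],
    [[-0.1,-0.9,0],0,0.4],
    [[-0.1,-0.9,0],0,0.4],
    [[-0.1,-0.8,0],0.5,0.4],
    [[0,-0.8,0],0.5,0.4],
    [[0,0,0],0.5,0.4],
    [[0,0,0],0,0.4]
  ]
}}

```text
clock: 5.05
tcp_pos: [0.4277, 0.0968, 0.2052]
eef_rot: [0.0, 0.991, 0.137, -0.0]
force: [-0.6, -0.1, 0.2]
finger_gap: 0.0475
gripper_force: 42.5
```

Emit:
{"op": "move_arm", "data": {
  "commands": [
    [[0,0,0],0,0.4],
    [[0,0,0],0,0.4]
  ]
}}

```text
clock: 5.25
tcp_pos: [0.4285, 0.0953, 0.2051]
eef_rot: [0.0, 0.991, 0.135, -0.0]
force: [0.1, -0.7, -0.6]
finger_gap: 0.0476
gripper_force: 42.5
```

Run:
```python
from h import *
c=cam('wrist');a=robot.get_image('wrist');np.save('w3.npy',a);save('w3',cv2.resize(a[0:300,60:460],(800,600)))
s=robot.sense();print(s['tcp_pos'],np.degrees(yaw()),s['force'],s['finger_gap'],s['gripper_force'])
```

```text
[0.42857768 0.09533023 0.20514946] 15.551411293345005 [ 0.08133018 -0.51221237 -1.72334791] 0.047683555706828785 42.524921894073486
```

View pics/w3.png

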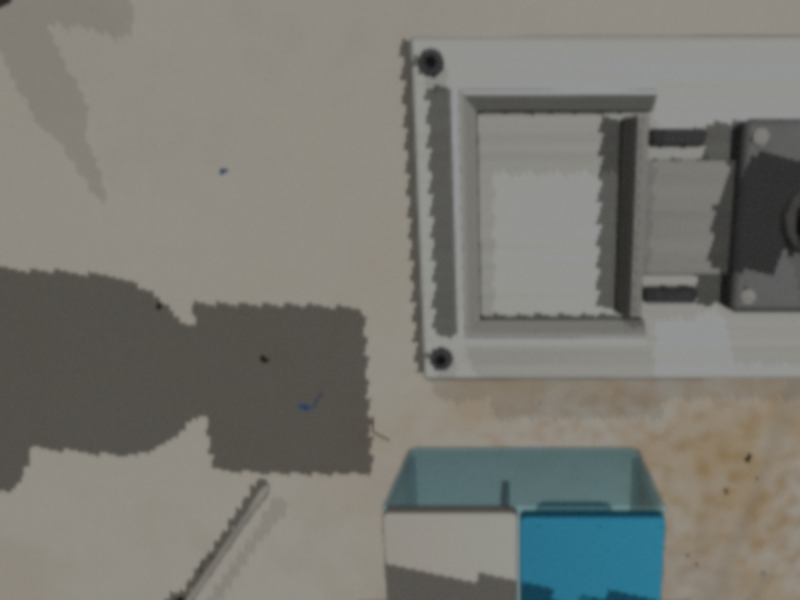

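The picture shows the pocket floor's fixed-wall corners at crop (478,113) and (480,318), and the jaw face near column 625. The gripped plug's top far edge runs (386,508)–(663,512) and its bottom far edge (410,450)–(637,448). The tool is square to the nest.

Run:
```python
from h import *
c=cam('wrist');s=robot.sense();M=R.from_quat(np.roll(s['eef_rot'],-1)).as_matrix()
p=lambda q:np.array(q)/2+[60,0]
def rep(n,q,z):
    P=plane(c,p(q),z); T=(P-s['tcp_pos'])@M*1000
    print(n,P[:,:2].round(4).tolist(),'tool',T.round(1).tolist(),'len',np.linalg.norm(P[1]-P[0]))
rep('floor',[[478,113],[480,318]],.008)
rep('jawfloor',[[620,115],[620,318]],.008)
rep('plate edge left',[[410,38],[425,378]],.008)
rep('screws',[[430,62],[441,358]],.008)
z=s['tcp_pos'][2]
rep('plug top',[[386,509],[663,512]],z+.003)
rep('plug bot',[[410,450],[637,448]],z-.037)
for n in('scene','side'):
    cc=cam(n); print(n)
```

```text
floor [[0.5314, 0.1413], [0.4602, 0.122]] tool [[111.4, -16.7, 197.1], [37.7, -17.2, 197.1]] len 0.07369741182806117
jawfloor [[0.5445, 0.0915], [0.4749, 0.0693]] tool [[110.8, 34.7, 197.1], [37.7, 37.5, 197.1]] len 0.07308237226556795
plate edge left [[0.5485, 0.1706], [0.4313, 0.1371]] tool [[135.8, -40.3, 197.1], [13.9, -39.5, 197.1]] len 0.12185689328007827
screws [[0.5429, 0.162], [0.4409, 0.1329]] tool [[128.1, -33.6, 197.1], [22.0, -32.9, 197.1]] len 0.10614393739268209
plug top [[0.4558, 0.1264], [0.4673, 0.0831]] tool [[34.5, -22.6, -3.0], [34.0, 22.1, -3.0]] len 0.04473488021528839
plug bot [[0.4533, 0.1271], [0.4664, 0.0817]] tool [[32.4, -24.0, 37.0], [32.8, 23.2, 37.0]] len 0.04725071127495067
scene
side
```

Emit:
{"op": "move_arm", "data": {
  "commands": [
    [[0.7,0.1,0],0,0.4],
    [[0.7,0.1,0.2],0,0.4],
    [[0.5,0,0.6],0,0.4],
    [[0,0,0.8],0,0.4],
    [[0,0,0.8],0,0.4],
    [[0,0,0.6],0,0.4],
    [[0,0,0],0,0.4],
    [[0,0,0],0,0.4]
  ]
}}

```text
clock: 6.1
tcp_pos: [0.5041, 0.1086, 0.0855]
eef_rot: [-0.0, 0.991, 0.136, -0.0]
force: [0.3, 0.6, 0.8]
finger_gap: 0.0475
gripper_force: 42.5
```

Run:
```python
from h import *
s=robot.sense();print(s['tcp_pos'],np.degrees(yaw()))
print(need([.5026,.1076,.082]))
S=robot.get_image('scene');D=robot.get_image('side');W=robot.get_image('wrist')
def crop(a,x,y,w,h): return cv2.resize(a[y:y+h,x:x+w],(400,300),interpolation=cv2.INTER_CUBIC)
save('c2',np.vstack([np.hstack([crop(S,252,227,108,81),crop(D,288,258,120,90)]),np.hstack([crop(W,80,160,200,150),crop(W,240,160,200,150)])]))
```

```text
[0.50407004 0.10858877 0.08545459] 15.583994395006032
[array([-0.042,  0.014,  0.086])]
```

View pics/c2.png

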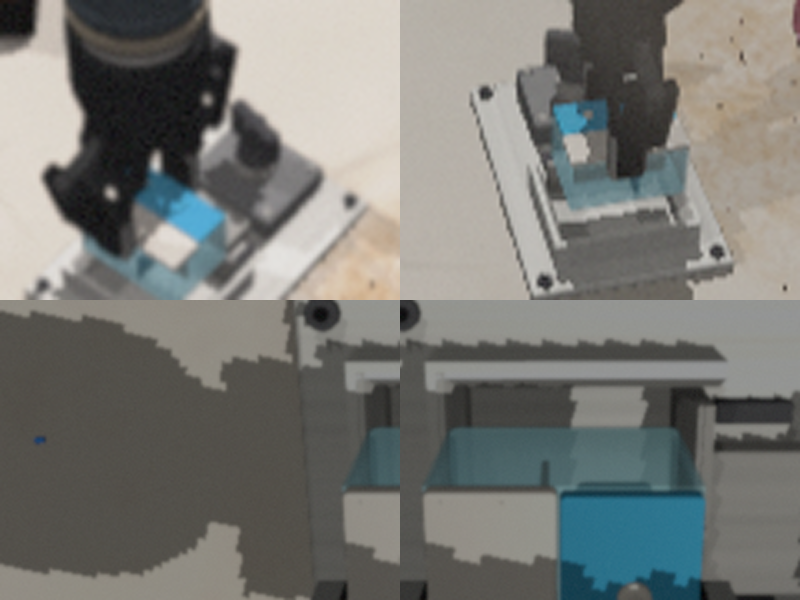

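Bottom-right tile: the plug's bottom far edge runs tile (453,428)–(678,428), just inside the pocket. The fixed wall's floor line is at column ~470, the jaw's at ~672, and the far end wall's inner top edge at row ~385.

Run:
```python
from h import *
c=cam('wrist');s=robot.sense();M=R.from_quat(np.roll(s['eef_rot'],-1)).as_matrix()
p=lambda q:(np.array(q)-[400,300])/2+[240,160]
def rep(n,q,z):
    P=plane(c,p(q),z); T=(P-s['tcp_pos'])@M*1000; print(n,T[:,:2].round(1).tolist())
z=s['tcp_pos'][2]
rep('plug bot',[[453,428],[678,428]],z-.037)
rep('fixed floor, jaw floor',[[470,410],[672,410]],.008)
rep('endwall rim inner/ floor line?',[[560,385],[560,362]],.028)
rep('fixed rim: outer,inner',[[427,385],[447,388]],.028)
rep('jaw top',[[700,400],[715,400]],.028)
rep('screw',[[321+80,314]],.008)
print(s['tcp_pos'])
```

```text
plug bot [[32.8, -23.4], [32.8, 23.5]]
fixed floor, jaw floor [[25.1, -24.6], [25.1, 27.8]]
endwall rim inner/ floor line? [[36.6, -1.2], [42.0, -1.2]]
fixed rim: outer,inner [[36.6, -32.0], [35.9, -27.4]]
jaw top [[33.0, 31.5], [33.0, 35.0]]
screw [[49.9, -40.9]]
[0.50495352 0.10901129 0.08684293]
```

Emit:
{"op": "move_arm", "data": {
  "commands": [
    [[-0.03,0.01,0.2],0,0.4],
    [[0,0,0.2],0,0.4],
    [[0,0,0.1],0,0.4],
    [[0,0,0.1],0,0.4],
    [[0,0,0.1],0,0.4],
    [[0,0,0],0,0.4]
  ]
}}

```text
clock: 6.85
tcp_pos: [0.5035, 0.1082, 0.0571]
eef_rot: [-0.0, 0.991, 0.136, 0.001]
force: [1.7, -0.1, -1.8]
finger_gap: 0.0474
gripper_force: 42.5
```

Emit:
{"op": "move_arm", "data": {
  "commands": [
    [[0,0,0.1],0,0.4],
    [[0,0,0.1],0,0.4],
    [[0,0,0],0,0.4],
    [[0,0,0],0,0.4]
  ]
}}

```text
clock: 7.25
tcp_pos: [0.5034, 0.1082, 0.0492]
eef_rot: [-0.0, 0.991, 0.136, 0.001]
force: [4.9, -0.3, -2.7]
finger_gap: 0.0477
gripper_force: 42.3
```

Emit:
{"op": "move_arm", "data": {
  "commands": [
    [[0.02,0,0],0,0.4],
    [[0,0,0.05],0,0.4],
    [[0,0,0.05],0,0.4],
    [[0,0,0],0,0.4],
    [[0,0,0],0,0.4]
  ]
}}

```text
clock: 7.75
tcp_pos: [0.5037, 0.1083, 0.0462]
eef_rot: [0.0, 0.991, 0.136, 0.0]
force: [0.4, -1.3, 8.2]
finger_gap: 0.0473
gripper_force: 43.5
```

Emit:
{"op": "move_arm", "data": {
  "commands": [
    [[0,0,0],0,0.7],
    [[0,0,0],0,0.7],
    [[0,0,0],0,0.7],
    [[0,0,0],0,0.7],
    [[0,0,-0.5],0,0.7],
    [[0,0,-0.9],0,0.7],
    [[0,0,-0.9],0,0.7],
    [[0,0,-0.3],0,0.7]
  ]
}}

```text
clock: 8.55
tcp_pos: [0.505, 0.1091, 0.1524]
eef_rot: [-0.0, 0.991, 0.136, 0.003]
force: [0.6, 0.4, 0.0]
finger_gap: 0.0599
gripper_force: 0.0
```

Emit:
{"op": "move_arm", "data": {
  "commands": [
    [[-0.6,0.5,-0.6],0,0.7],
    [[-0.8,0.5,-0.6],0,0.7],
    [[-0.6,0.2,0],0,0.7],
    [[0,0,0],0,0.7],
    [[0,0,0],0,0.7]
  ]
}}

```text
clock: 9.05
tcp_pos: [0.439, 0.0403, 0.197]
eef_rot: [0.0, 0.991, 0.135, -0.0]
force: [0.0, 0.6, 0.3]
finger_gap: 0.06
gripper_force: 0.0
```

Run:
```python
from h import *
s=robot.sense();print(s['tcp_pos'],np.degrees(yaw()))
W=robot.get_image('wrist');D=robot.get_image('side')
np.save('w4.npy',W)
b=cv2.resize(W[0:300,120:640],(800,461)); b[:150,:200]=cv2.resize(D[258:348,288:408],(200,150))
save('c3',b)
```

```text
[0.43902109 0.04034723 0.19701946] 15.572278713754333
```

View pics/c3.png

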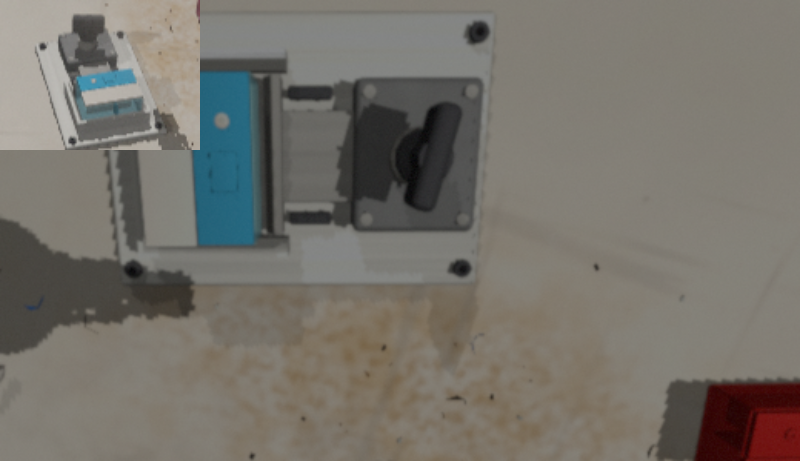

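The plug sits flat in the pocket (blue/white top at about (195,155), walls around it). The wing runs from about (423,205) to (445,110), some 13° clockwise from the nest's x.

Run:
```python
from h import *
c=cam('wrist');s=robot.sense();M=R.from_quat(np.roll(s['eef_rot'],-1)).as_matrix()
p=lambda q:np.array(q)/(800/520)+[120,0]
def rep(n,q,z):
    P=plane(c,p(q),z); T=(P-s['tcp_pos'])@M*1000; print(n,T[:,:2].round(1).tolist(),P[:,:2].mean(0).round(4)); return P,T
P,T=rep('wing top',[[447,107],[423,206]],.076)
d=T[0]-T[1]; print('theta',np.arctan2(d[1],d[0]),np.linalg.norm(d[:2]))
P,T=rep('plug top',[[200,72],[252,72],[252,244],[197,244]],.048)
P,T=rep('screws',[[478,32],[461,268]],.008)
pk=[.5026,.1076]; y=np.radians(15.5); print('wing pred',np.array(pk)+.095*np.array([np.sin(y),-np.cos(y)]))
print(s['joint_pos'].round(3) if hasattr(s['joint_pos'],'round') else s['joint_pos'])
```

```text
wing top [[97.8, 49.4], [62.8, 42.6]] [0.5295 0.0187]
theta 0.19000694540769839 35.71113990237431
plug top [[112.5, -44.3], [112.5, -23.6], [44.6, -25.5], [44.5, -49.2]] [0.5057 0.0969]
screws [[133.3, 74.8], [27.2, 75.2]] [ 0.5373 -0.0092]
wing pred [0.52798765 0.01605511]
[ 0.25   0.178 -0.486  2.094  0.106  0.893 -1.593]
```

Emit:
{"op": "move_arm", "data": {
  "commands": [
    [[0.7,0.4,0],0,1],
    [[0.7,0.4,0],0,1],
    [[0.6,0.3,0],-1,1],
    [[0,0,0],-1,1],
    [[0,0,0],-1,1],
    [[0,0,0],-1,1],
    [[0,0,0],-1,1],
    [[0,0,0],-1,1]
  ]
}}

```text
clock: 9.95
tcp_pos: [0.5288, 0.0208, 0.1965]
eef_rot: [-0.001, 0.921, 0.39, -0.0]
force: [-0.7, -0.8, 0.1]
finger_gap: 0.0857
gripper_force: 0.0
```

Emit:
{"op": "move_arm", "data": {
  "commands": [
    [[0,0,0],-1,1],
    [[0,0,0],-1,1],
    [[0,0,0],-1,1],
    [[0,0,0],-1,1],
    [[0,0,0],-1,1],
    [[0,0,0],-1,1],
    [[0,0,0],-1,1],
    [[0,0,0],-1,1]
  ]
}}

```text
clock: 10.75
tcp_pos: [0.5288, 0.0208, 0.1966]
eef_rot: [-0.001, 0.732, 0.681, 0.0]
force: [-0.3, 0.2, -0.1]
finger_gap: 0.0857
gripper_force: 0.0
```

Emit:
{"op": "move_arm", "data": {
  "commands": [
    [[0,0,0],-1,1],
    [[0,0,0],-1,1],
    [[0,0,0],-1,1],
    [[0,0,0],-1,1],
    [[0,0,0],-1,1],
    [[0,0,0],-1,1],
    [[0,0,0],-1,1],
    [[0,0,0],-1,1]
  ]
}}

```text
clock: 11.55
tcp_pos: [0.5288, 0.0207, 0.1966]
eef_rot: [-0.001, 0.455, 0.891, 0.001]
force: [0.5, 0.8, -0.3]
finger_gap: 0.0853
gripper_force: 0.0
```

Emit:
{"op": "move_arm", "data": {
  "commands": [
    [[0,0,0],-1,1],
    [[0,0,0],-1,1],
    [[0,0,0],-1,1],
    [[0,0,0],-1,1],
    [[0,0,0],-1,1],
    [[0,0,0],-1,1],
    [[0,0,0],-1,1],
    [[0,0,0],-1,1]
  ]
}}

```text
clock: 12.35
tcp_pos: [0.5288, 0.0207, 0.1967]
eef_rot: [-0.0, 0.123, 0.992, 0.001]
force: [0.0, 0.3, -0.3]
finger_gap: 0.0853
gripper_force: 0.0
```

Emit:
{"op": "move_arm", "data": {
  "commands": [
    [[0,0,0],-1,1],
    [[0,0,0],-1,1],
    [[0,0,0],-1,1],
    [[0,0,0],-0.6,1],
    [[0,0,0],0,1],
    [[0,0,0],0,1]
  ]
}}

```text
clock: 12.95
tcp_pos: [0.5286, 0.0203, 0.1969]
eef_rot: [-0.0, -0.031, 1.0, 0.001]
force: [0.1, -0.2, -0.0]
finger_gap: 0.0853
gripper_force: 0.0
```

Run:
```python
from h import *
s=robot.sense();print(s['tcp_pos'],np.degrees(yaw()),np.round(s['joint_pos'],2))
c=cam('wrist');print(proj(c,[[.528,.0175,.076],[.502,.1077,.048]]))
W=robot.get_image('wrist');np.save('w5.npy',W);save('w5',W)
```

```text
[0.52856261 0.02025749 0.19690539] -176.42398361077542 [ 0.71  0.5  -1.09  1.89  0.51  1.06  1.04]
[[315.50028254 230.81174464]
 [450.45881432 189.93845131]]
```

View pics/w5.png

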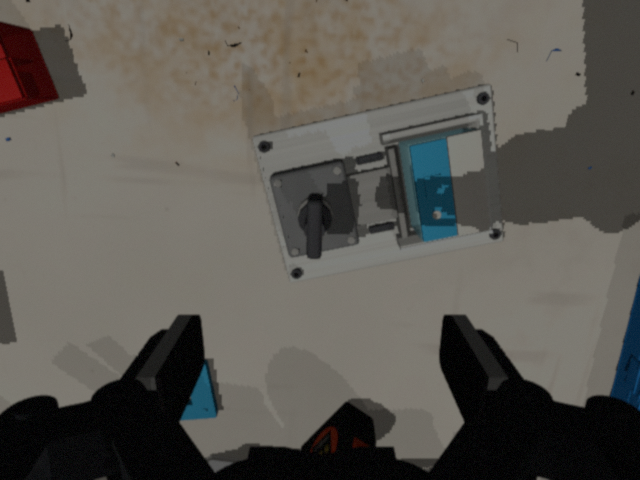

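Now all four nest screws are visible at (264,146), (483,97), (296,272) and (495,233). The wing runs from about (314,195) to (315,257), and the plug sits in the pocket at right.

Run:
```python
from h import *
c=cam('wrist');W=np.load('w5.npy')
P=plane(c,[[264,146],[296,272],[483,97],[495,233]],.008)[:,:2];print(P.round(4).tolist())
print('wing-side mid',P[:2].mean(0),'(w4 .5373 -.0092)'); d=P[2:].mean(0)-P[:2].mean(0); print('nest y dir',np.degrees(np.arctan2(d[1],d[0])),np.linalg.norm(d))
u=d/np.linalg.norm(d)
g=cv2.cvtColor(W,cv2.COLOR_RGB2GRAY)
for v in range(188,266,6):
    r=g[v,295:340]; print(v,r[::2])
print(plane(c,[[314,195],[315,257]],.076)[:,:2].round(4), need([.528,.0175,.19]))
```

```text
[[0.4851, -0.0249], [0.5866, 0.0036], [0.44, 0.1334], [0.5424, 0.1624]]
wing-side mid [ 0.53583024 -0.01065377] (w4 .5373 -.0092)
nest y dir 105.72387088586103 0.16467430573588718
188 [68 69 67 67 67 69 68 68 69 66 69 70 74 75 74 72 46 37 41 41 36 41 38]
194 [68 67 68 66 67 68 68 47 23 17 12 21 28 29 58 69 42 38 39 38 39 38 40]
200 [68 65 68 66 57 60 55 21 22 17 19 19 19 15 33 30 34 40 40 40 39 38 39]
206 [67 69 66 83 64 34 29 42 47 44 46 43 34 28 13 19 40 45 34 39 39 39 37]
212 [73 69 62 37 39 34 34 43 44 45 43 41 32 23 18 18 18 20 44 37 39 39 39]
218 [73 65 40 36 40 27 33 43 42 43 42 42 37 26  7 17 19 24 27 36 40 40 36]
224 [75 74 51 36 35 31 37 41 45 43 42 41 33 28 16 18 16 24 33 34 38 40 41]
230 [75 75 75 70 54 43 36 42 42 42 42 41 36 31 41 31 34 39 39 35 39 40 39]
236 [75 74 75 76 74 67 41 42 46 44 41 40 35 38 66 75 73 74 74 72 73 74 72]
242 [76 75 76 76 75 70 39 41 47 43 40 41 30 42 74 75 75 75 74 75 72 75 73]
248 [ 78  65  62  76  75  69  38  39  44  44  42  41  31  44  74  73  71  75
  74  77  89  91 107]
254 [ 92  82  70  68  75  78  43  42  42  43  39  40  33  80 121 122 123 122
 124 123 122 124 122]
260 [123 124 124 123 124 124 124 121 120 119 117 118 120 122 122 123 124 124
 125 124 125 124 125]
[[0.505  0.0151]
 [0.5457 0.0181]] [array([ 0.016, -0.065,  0.175])]
```

Emit:
{"op": "move_arm", "data": {
  "commands": [
    [[0,-0.08,0.3],0,0.5],
    [[0,0,0.8],0,0.5],
    [[0,0,0.8],0,0.5],
    [[0,0,0.8],0,0.5],
    [[0,0,0.3],0,0.5],
    [[0,0,0.2],0,0.5],
    [[0,0,0],0,0.5],
    [[0,0,0],0,0.5]
  ],
  "force": 30
}}

```text
clock: 13.8
tcp_pos: [0.5293, 0.0169, 0.0703]
eef_rot: [0.001, -0.032, 1.0, 0.0]
force: [0.1, 0.2, 0.4]
finger_gap: 0.0424
gripper_force: 0.0
```

Emit:
{"op": "move_arm", "data": {
  "commands": [
    [[0,0,0],0,0.3],
    [[0,0,0],0,0.2],
    [[0,0,0],0,0.1],
    [[0,0,0],0,0.1],
    [[0,0,0],0,0.05],
    [[0,0,0],0,0.05],
    [[0,0,0],0,0.05]
  ]
}}

```text
clock: 14.5
tcp_pos: [0.5291, 0.0158, 0.0702]
eef_rot: [0.001, -0.031, 1.0, -0.001]
force: [-1.7, -3.5, 5.4]
finger_gap: 0.009
gripper_force: 29.6
```

Run:
```python
from h import *
s=robot.sense();print(s['tcp_pos'],np.degrees(yaw()),s['force'],s['moment'],s['finger_gap'],s['gripper_force'])
```

```text
[0.52913329 0.01580635 0.07018899] -176.43014037292596 [-1.7154397  -3.45973603  5.37234279] [-0.50854184  0.19637102 -0.01056343] 0.008973915061528327 29.59145575761795
```

Emit:
{"op": "move_arm", "data": {
  "commands": [
    [[0,0,0],1,0.05],
    [[0,0,0],1,0.05],
    [[0,0,0],1,0.05],
    [[0,0,0],1,0.05],
    [[0,0,0],1,0.05],
    [[0,0,0],1,0.05],
    [[0,0,0],1,0.05],
    [[0,0,0],1,0.05]
  ]
}}

```text
clock: 15.3
tcp_pos: [0.5289, 0.0149, 0.0702]
eef_rot: [0.001, 0.314, 0.949, -0.001]
force: [-1.8, -3.9, 6.8]
finger_gap: 0.0094
gripper_force: 29.7
```

Run:
```python
from h import *
s=robot.sense();print(s['tcp_pos'],np.degrees(yaw()),s['force'],s['moment'],s['finger_gap'],np.round(s['joint_pos'],2))
```

```text
[0.52885863 0.01486973 0.07017045] 143.36267190854738 [-1.80881315 -3.94780886  6.82835313] [-0.86691468  0.25886632  0.09715013] 0.009357815503408763 [ 0.47  0.59 -0.76  2.    0.58  0.78  0.3 ]
```

Emit:
{"op": "move_arm", "data": {
  "commands": [
    [[0,0,0],1,0.05],
    [[0,0,0],1,0.05],
    [[0,0,0],1,0.05],
    [[0,0,0],1,0.05],
    [[0,0,0],1,0.05],
    [[0,0,0],1,0.05],
    [[0,0,0],1,0.05],
    [[0,0,0],1,0.05]
  ]
}}

```text
clock: 16.1
tcp_pos: [0.5281, 0.0143, 0.0701]
eef_rot: [0.001, 0.62, 0.784, -0.002]
force: [-3.8, -5.5, 8.8]
finger_gap: 0.009
gripper_force: 30.0
```

Emit:
{"op": "move_arm", "data": {
  "commands": [
    [[0,0,0],1,0.05],
    [[0,0,0],1,0.05],
    [[0,0,0],1,0.05],
    [[0,0,0],1,0.05],
    [[0,0,0],1,0.05],
    [[0,0,0],1,0.05],
    [[0,0,0],1,0.05],
    [[0,0,0],0,0.05]
  ]
}}

```text
clock: 16.9
tcp_pos: [0.5272, 0.0144, 0.0701]
eef_rot: [0.001, 0.827, 0.563, -0.002]
force: [-4.4, -5.0, 10.7]
finger_gap: 0.0091
gripper_force: 30.3
```

Run:
```python
from h import *
s=robot.sense();print(s['tcp_pos'],np.degrees(yaw()),s['force'],s['moment'],s['finger_gap'],np.round(s['joint_pos'],2))
```

```text
[0.527208   0.01435998 0.07011898] 68.48905877116795 [-4.42384091 -4.95926887 10.67807147] [-1.11160498  1.05448372  0.10439684] 0.009077971577242957 [ 0.24  0.5  -0.44  2.02  0.33  0.7  -0.79]
```

Emit:
{"op": "move_arm", "data": {
  "commands": [
    [[0,0,0],0.8,0.05],
    [[0,0,0],0.8,0.05],
    [[0,0,0],0.8,0.05],
    [[0,0,0],0.8,0.05],
    [[0,0,0],0.5,0.05],
    [[0,0,0],0.5,0.05],
    [[0,0,0],0,0.05]
  ]
}}

```text
clock: 17.6
tcp_pos: [0.5268, 0.0146, 0.0701]
eef_rot: [0.001, 0.915, 0.404, -0.002]
force: [-6.2, -4.8, 12.2]
finger_gap: 0.0094
gripper_force: 30.5
```

Run:
```python
from h import *
s=robot.sense();print(s['tcp_pos'],np.degrees(yaw()),s['force'],s['moment'],s['finger_gap'],np.round(s['joint_pos'],2))
```

```text
[0.52678739 0.01458816 0.0701249 ] 47.600001960422375 [-6.22169266 -4.75619884 12.19463054] [-1.03343836  1.27226542  0.21075309] 0.009400650065753328 [ 0.16  0.48 -0.35  2.02  0.26  0.68 -1.09]
```

Emit:
{"op": "move_arm", "data": {
  "commands": [
    [[0,0,0],0.4,0.05],
    [[0,0,0],0.4,0.05],
    [[0,0,0],0,0.05],
    [[0,0,0],0,0.05]
  ]
}}

```text
clock: 18.0
tcp_pos: [0.5267, 0.0146, 0.0701]
eef_rot: [0.001, 0.928, 0.373, -0.002]
force: [-5.4, -5.3, 11.8]
finger_gap: 0.0094
gripper_force: 43.9
```

Run:
```python
from h import *
s=robot.sense();print(s['tcp_pos'],np.degrees(yaw()),s['force'],s['moment'],s['finger_gap'])
```

```text
[0.52674267 0.01464623 0.07014129] 43.837747163154276 [-5.40293359 -5.25717943 11.77296933] [-1.02526541  1.30498173  1.00506549] 0.009392574604504931
```

Emit:
{"op": "move_arm", "data": {
  "commands": [
    [[0,0,0],0,0.05],
    [[0,0,0],-0.5,0.05],
    [[0,0,0],-1,0.05],
    [[0,0,0],-1,0.05],
    [[0,0,0],-1,0.05],
    [[0,0,0],-1,0.05],
    [[0,0,0],-1,0.05],
    [[0,0,0],-1,0.05]
  ]
}}

```text
clock: 18.8
tcp_pos: [0.5274, 0.0143, 0.0701]
eef_rot: [0.001, 0.787, 0.617, -0.002]
force: [-4.3, -6.2, 9.8]
finger_gap: 0.0092
gripper_force: 30.2
```

Emit:
{"op": "move_arm", "data": {
  "commands": [
    [[0,0,0],-1,0.05],
    [[0,0,0],-1,0.05],
    [[0,0,0],-1,0.05],
    [[0,0,0],-1,0.05],
    [[0,0,0],-1,0.05],
    [[0,0,0],-1,0.05],
    [[0,0,0],-1,0.05],
    [[0,0,0],-1,0.05]
  ]
}}

```text
clock: 19.6
tcp_pos: [0.5284, 0.0144, 0.0702]
eef_rot: [0.001, 0.528, 0.849, -0.002]
force: [-2.2, -4.5, 7.9]
finger_gap: 0.0092
gripper_force: 29.9
```

Emit:
{"op": "move_arm", "data": {
  "commands": [
    [[0,0,0],-1,0.05],
    [[0,0,0],-1,0.05],
    [[0,0,0],-1,0.05],
    [[0,0,0],-0.9,0.05],
    [[0,0,0],0,0.05],
    [[0,0,0],0,0.05],
    [[0,0,0],0,0.05],
    [[0,0,0],0,0.05]
  ]
}}

```text
clock: 20.4
tcp_pos: [0.5287, 0.0147, 0.0702]
eef_rot: [0.001, 0.378, 0.926, -0.001]
force: [-2.2, -5.5, 8.0]
finger_gap: 0.0095
gripper_force: 29.8
```

Run:
```python
from h import *
s=robot.sense();print(s['tcp_pos'],np.degrees(yaw()),s['force'],s['moment'],s['finger_gap'],s['gripper_force'],np.abs(s['dq']).max())
W=robot.get_image('wrist');D=robot.get_image('side');S=robot.get_image('scene')
z=lambda a,x,y:cv2.resize(a[y:y+90,x:x+120],(400,300),interpolation=cv2.INTER_CUBIC)
save('fin',np.vstack([np.hstack([z(S,245,240),z(D,288,258)]),np.hstack([cv2.resize(W,(400,300)),np.zeros((300,400,3),np.uint8)])]))
```

```text
[0.52874369 0.01474417 0.07017187] 135.55729191743657 [-2.16219385 -5.47241487  7.97508862] [-0.92354431  0.34420336  0.09699163] 0.00950800783982634 29.838618636131287 0.001422977209954985
```

View pics/fin.png

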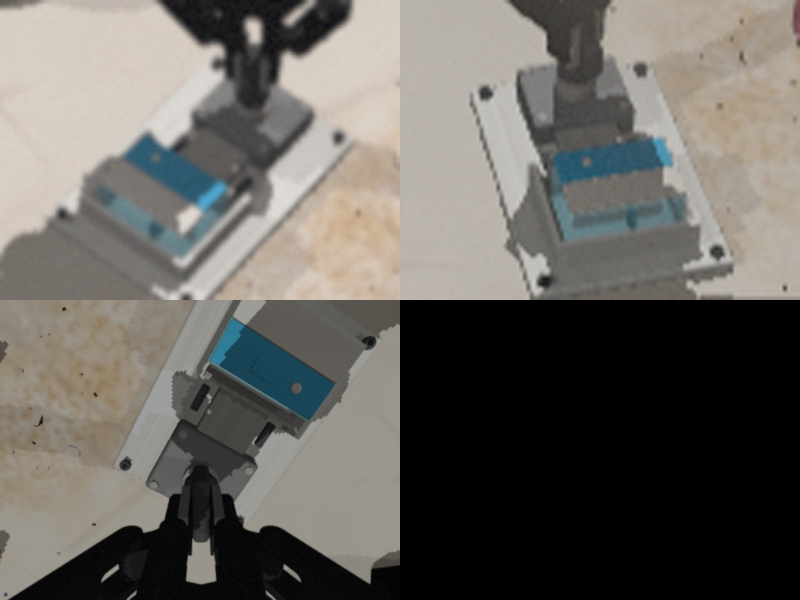

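The block is home and flat in the pocket, the jaw is backed off, and the wing is held at about 1.05 rad. I'm handing in.

```bash
python3 -c "
from bench import robot
print(robot.sign_off())"
```

```text
the job is handed in; nothing more can be done
None
```

The job is handed in, with no verdict returned: the snap block looks flat and home in the pocket, the thumbscrew was seated (turning moment jumped to about 1 N m) and backed off a quarter turn to about 1.05 rad by gripper angle, and it is still gripped at about 30 N.

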